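# Close up the leak-test chamber

### The job

The leak-test chamber on the bench is loaded with a brass coupling but stands open. With your fingertips, push its yellow-fronted tray fully home, and only then push the blue door fully shut, leaving both closed. Do not touch or topple the coupling in the tray, and leave everything else on the bench where it stands.

Things in the scene. Friction and masses are not known exactly. Their poses are not given: they have to be found in the camera images.
- chamber: Grey steel box fixed to the bench, 240 deep (x), 220 wide (y), 120 mm tall, open only at its front, which faces its -x, towards the robot. Origin: on the bench under the middle of the front face; +x into the box, +y to the left seen from the robot, z up. Roof flat but for a valve block, gauge and lamp, 65 mm high, from 130 mm behind the front. Place and yaw vary.
- tray_slide (a joint): How far the tray is pulled out along the chamber's -x, m; 0 = fully home against its stop, at most 0.12. It slides stiffly (about 1.5 N) and stays where it is left.
- tray_front (a point): Centre of the outer face of the tray's yellow front plate, 15 mm under its top edge. Plate 170 wide, 80 tall, 8 mm thick; its top edge is 94 mm above the bench, 26 mm below the chamber's roof top. With the tray home this face stands 6 mm in front of the chamber's front face, so a fingertip can press it home without meeting the chamber. Axes as the chamber's.
- door_hinged (a joint): Opening angle of the blue door, rad; 0 = shut, at most 2.2; at 1.57 it points straight out to the chamber's -x. The hinge has a little friction (about 0.06 N m) and the door stays where it is left.
- door_hinge (a point): Top end of the door's upright hinge axis at the left (+y) edge of the front: 14 mm in front of the chamber's front face, 105 mm to +y of its middle, 118 mm above the bench. Turns with the door: its -y points along the door to the free edge, its -x out of the door's outer face, the one to push on to shut it.
- door_edge (a point): Top corner of the blue door's free edge, mid-thickness, 118 mm above the bench. The door is a flat plate 210 wide from hinge axis to free edge, 104 tall (14 to 118 mm above the bench) and 12 mm thick (6 mm each side of the hinge axis). It closes just in front of the tray's plate, so the tray has to be home first.
- coupling: Brass coupling standing loose on the black mat of the tray, a round open sleeve 56 mm in diameter (63 over its lugs) and 45 mm tall; origin under its middle, z up. It stands behind the yellow plate, lower than the plate's top. Not to be touched.
- spare_coupling: A like brass coupling (56 mm diameter, 63 over its lugs, 45 mm tall) standing on the bench to the right of the chamber's front; bystander. Origin under its middle.
- plug_gauge: Steel plug gauge with a red-topped handle standing on the bench to the right of the chamber's front, 38 mm diameter, 82 mm tall; bystander. Origin under its middle.
- grease_jar: White jar with a red cap standing to the left of the chamber, 56 mm diameter, 70 mm tall; bystander. Origin under its middle.

How it is judged:
On the way, in this order (a step that is already met when the one before it is completed fails the run):
1. the tray is pushed fully home, the door still open (value of joint tray_slide below 0.005 m and value of joint door_hinged above 0.3 rad), for 0.2 s.
2. the door is pushed shut (value of joint door_hinged below 0.03 rad), for 0.2 s.
At the end, for the whole second after the job is handed in: The tray is within 5 mm of fully home and the door within 0.03 rad (about 6 mm at its free edge) of shut; the coupling stands upright (within 0.15 rad) and still on the tray inside the chamber; the spare coupling, plug gauge and jar stand within 20 mm of where they were (value of joint tray_slide below 0.005 m and value of joint door_hinged below 0.03 rad and angle between each of coupling, spare_coupling, plug_gauge, grease_jar's own z axis and vertical below 0.15 rad and x of coupling in the frame of chamber above 0.02 m and z of coupling in the frame of chamber below 0.035 m and linear speed of coupling below 0.02 m/s and distance of each of spare_coupling, plug_gauge, grease_jar from where it was at the start of the episode below 0.02 m); the robot touches nothing.
It fails at once if the door is swung in while the tray is still out (value of joint door_hinged below 0.7 rad and value of joint tray_slide above 0.03 m).
It fails at once if the coupling in the tray is touched by the robot (contact force between any of the fingers, the arm and coupling above 0.5 N).
It fails at once if the coupling in the tray is lifted or toppled (angle between coupling's own z axis and vertical above 0.4 rad or z of coupling in the frame of chamber above 0.05 m).
It fails at once if the spare coupling, plug gauge or jar is moved or knocked over (distance of any of spare_coupling, plug_gauge, grease_jar from where it was at the start of the episode above 0.02 m or angle between any of spare_coupling, plug_gauge, grease_jar's own z axis and vertical above 0.4 rad).
It also fails if it takes over 54 s, if anything falls off the work surface, if the arm or the gripper's body presses on something with over 40 N, if the wrist force passes 120 N, or if a joint passes its speed limit or range.

### The arm

A 6-joint arm with a two-finger parallel gripper is mounted at the origin on the work surface. World frame = base frame: x ahead of the robot, y to its left, z up, the work surface at z = 0. Lengths are in m, angles in rad, forces in N, time in s.
With the tool pointing down it reaches from about 0.35 to 0.725 m from the base axis. Payload 4.3 kg.
Tool frame: the origin (TCP) lies at the very end of the fingers, on their centre line; the grasp point (between the pads) lies 19 mm behind it; x points along the fingers, z is the direction in which the jaws open and shut, and the axes are right-handed (so a half turn about x gives the same grasp; the last joint's range is limited). The gripper opens to 85 mm and grips with 20 to 120 N. Pads are 22 mm wide; open, the fingers measure 114 mm over their backs; the gripper's body (76 mm by 85 mm) begins 54 mm behind the grasp point. The pads swing forward as they close: fully open they stand 13 mm farther back than shut.
Start: joints at [1.237, 0.377, 0.081, 1.274, 0, 1.46], TCP at [0.128, 0.561, 0.231] pointing down, gripper open.
Joint ranges: [-2.72, 2.72], [-0.84, 1.66], [-1.02, 1.22], [-1.77, 2.12], [-1.37, 1.28], [-3.14, 3.14]. Speed limits (rad/s): [2.57, 2.57, 3.14, 3.14, 3.14, 3.14].

### API

Orientations are given as [roll, pitch, yaw] about the fixed x, y, z axes, in that order (R = Rz(yaw) Ry(pitch) Rx(roll)).
In Python, from station import bot gives the robot as it stands.
- The arm moves only by the tool play_rows, never from a script. Its argument "increments" is a list of rows, each an object of numbers: "x", "y", "z": the shift along the world's x, y, z in m; "roll": the turn about the world's z in rad; "claw": the opening, from -1 (shut) to 1 (fully open). In form: [{"x": .., "y": .., "z": .., "roll": .., "claw": ..}, ...]. A call has 1 to 20 rows; each row shifts and turns the commanded pose from where the row before left it; what a row does not reach is not made up. A row lasts 1/10 s, in which the tool goes at most 50 mm and 8.59 degrees, less where a joint would pass 70% of its speed; a pose out of reach is approached as far as the arm can. A call with a gripper value outside its range is refused whole. The fingers move at their own pace and stop on an object; the grip force is fixed at half the most. Time passes only in rows, so rows that do not move let the fingers close. It gives the time, the measured TCP pose, the force and the opening at its end, in the units of the state.
- bot.sense(): the state, without advancing time (a new reading comes with each control period).
- bot.capture(name): name is "side" or "top"; returns (picture, depth): 400x640x3 uint8, blue, green, red; 400x640 float32, m along the optical axis (not along the pixel's ray), 0 where there is no reading.
- bot.calibration(name): a dict with "K" (3x3 intrinsics, pixels), "dist" ([k1, k2, p1, p2, k3] as OpenCV has them; the pictures are not rectified), "R" (3x3) and "t" (3): a world point X has camera coordinates R X + t. Camera axes: x right, y down, z forward; pixel columns grow to the right and rows downward; lengths in m; the calibration is good to about 2 mm. A picture is of the moment at which its call begins. calibration takes no time and is no camera call.
- bot.sign_off(): hands the job in, once; it reports no verdict.
Trained networks look in the newest picture that a camera, given by its name, has taken for a name from the list of things; names that differ only in an ending like _2 or _b are one class to them, and where a whole thing is asked for, a point or a joint stands for the part that bears it (a point fixed in the world has none). Each returns a list of dicts, best first, with "score" (0 to 1); they miss things now and then, are a little off and sometimes report something else, mostly with a low value. They report only what shows in the picture. A call takes as long as a camera call.
- bot.spot_in(camera, target): "rect" ([left, top, right, bottom] in pixels, round what is visible of it).
- bot.outline_of(camera, target): "pixels" (400x640 bool, what is visible of it) and "rect" ([left, top, right, bottom] in pixels, round what is visible of it).
The state is a dict: "t": time; "joints": joint angles; "dq": joint speeds; "joint_torque": joint torques, N m; "position": TCP position; "tcp_rot": TCP orientation; "ft_force": force on the tool from outside, world axes, zero at the start; "ft_torque": the same for the moment, N m; "finger_gap": finger opening in m.
Only numpy, scipy, OpenCV 4.12 (cv2) and the standard library are available. Lean on these libraries where they do the work, as an engineer would, in place of code of your own. Each camera call takes 0.05 s, during which the arm holds its last target.

## Working session

There is one attempt and no reset: what is moved stays moved. The work goes in short steps, Python scripts to look and compute and a tool call to move; the robot and the scene stay as the last step left them, time stands still between calls to the robot, and variables do not carry over. Pictures are saved under pics/ and viewed, and the job is handed in when it is done.

Besides the shell and the picture viewer there is one more tool, called in YAML: its name, and indented under it one key for each argument. play_rows: Moves the arm, as the interface text tells. Its arguments: {"type":"object","properties":{"increments":{"type":"array","items":{"type":"object","properties":{"x":{"type":"number"},"y":{"type":"number"},"z":{"type":"number"},"roll":{"type":"number"},"claw":{"type":"number"}}}}},"required":["increments"]}

```bash
mkdir -p pics; ls
cat > h.py <<'E'
import numpy as np, cv2
from station import bot
def px2w(cam,d,u,v):
    c=bot.calibration(cam);K=np.array(c["K"]);D=np.array(c["dist"]);R=np.array(c["R"]);t=np.array(c["t"])
    p=cv2.undistortPoints(np.array([[[u,v]]],float).reshape(-1,1,2),K,D).reshape(2)
    return R.T@(np.array([p[0]*d,p[1]*d,d])-t)
def cloud(cam,depth):
    c=bot.calibration(cam);K=np.array(c["K"]);D=np.array(c["dist"]);R=np.array(c["R"]);t=np.array(c["t"])
    v,u=np.mgrid[:400,:640]
    p=cv2.undistortPoints(np.stack([u.ravel(),v.ravel()],1).astype(float).reshape(-1,1,2),K,D).reshape(400,640,2)
    P=np.dstack([p[...,0]*depth,p[...,1]*depth,depth])
    return (P-t)@R
E
python3 - <<'E'
from h import *
print(bot.sense())
for n in("side","top"):
    im,d=bot.capture(n); cv2.imwrite(f"pics/{n}0.png",im); np.save(f"{n}0.npy",d)
    c=bot.calibration(n);print(n,-np.array(c["R"]).T@np.array(c["t"]))
    for k in("chamber","tray_front","door_edge","coupling","plug_gauge","grease_jar"):
        r=bot.outline_of(n,k)
        print(k,[(round(x["score"],2),[int(a) for a in x["rect"]]) for x in r][:3])
        if r: np.save(f"m_{n}_{k}.npy",r[0]["pixels"])
E
```

```text
pics
{'t': 0.0, 'joints': array([1.23672812e+00, 3.78083501e-01, 7.96503965e-02, 1.27438487e+00,
       3.26721534e-05, 1.46051552e+00]), 'dq': array([-2.48502488e-04,  9.47801154e-05, -2.35642526e-04, -6.25510192e-04,
        1.25418983e-03,  1.29315828e-03]), 'joint_torque': array([ 2.08813486e-03, -4.63605416e+01,  2.69875038e+01,  2.07096065e-02,
        9.05886532e-05,  8.04033363e-06]), 'position': array([0.1273695 , 0.56006199, 0.23035868]), 'tcp_rot': array([ 3.01515212,  1.56877442, -1.9210243 ]), 'ft_force': array([ 0.85905462,  0.24589165, -0.17728101]), 'ft_torque': array([0.04506679, 0.00048319, 0.01978051]), 'finger_gap': 0.0851508844479364}
side [ 0.28414916 -0.39422517  0.720572  ]
chamber [(0.73, [234, 128, 449, 274])]
tray_front [(0.62, [297, 197, 383, 270])]
door_edge [(0.86, [236, 179, 310, 274])]
coupling [(0.68, [324, 212, 350, 236]), (0.65, [236, 180, 308, 274]), (0.56, [275, 149, 299, 183])]
plug_gauge []
grease_jar [(0.96, [277, 149, 299, 181])]
top [0.46924478 0.04795122 0.95284145]
chamber [(0.94, [283, 76, 395, 283])]
tray_front [(0.84, [316, 171, 391, 217])]
door_edge [(0.88, [307, 192, 334, 277])]
coupling [(0.7, [305, 194, 334, 281]), (0.53, [332, 181, 357, 203])]
plug_gauge [(0.51, [438, 204, 463, 222])]
grease_jar [(0.93, [235, 172, 258, 195]), (0.69, [304, 191, 332, 283])]
```

View pics/side0.png

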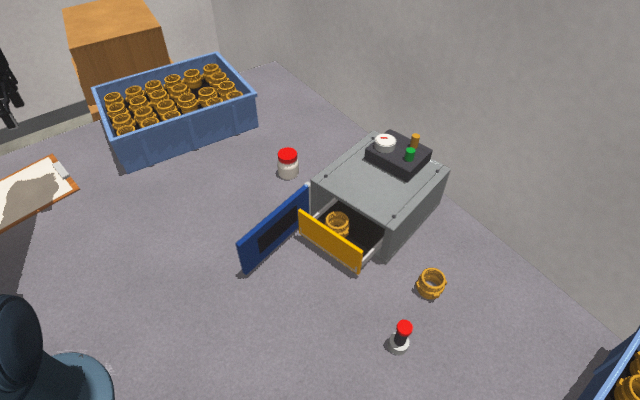

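View pics/top0.png

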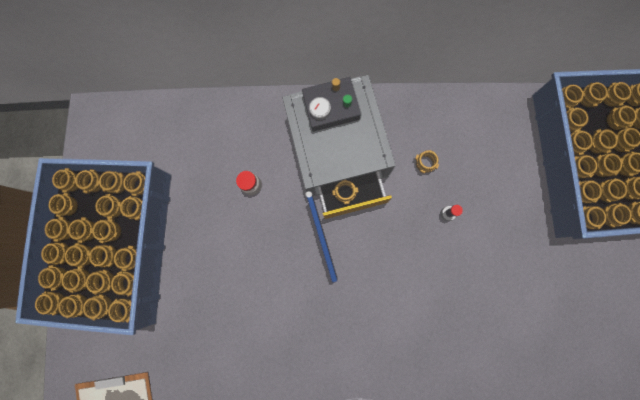

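The side view shows the tray out (yellow plate from about (298,213) to (362,268)), the door pointing out from (308,190) to (240,270), and the coupling at (337,222). The top view agrees: plate (322,212)–(390,200), door (310,196)–(334,280), jar (247,183), gauge (452,212), spare coupling (428,161). Next I'll measure these.

Run:
```python
from h import *
d=np.load("top0.npy"); C=cloud("top",d); im=cv2.imread("pics/top0.png").astype(int)
b,g,r=im[...,0],im[...,1],im[...,2]
v,u=np.mgrid[:400,:640]
roi=(u>270)&(u<410)&(v>70)&(v<300)
blue=roi&(b>r+50)&(b>g+30)&(C[...,2]>.10)&(C[...,2]<.135)
yel=roi&(r>150)&(b<80)&(C[...,2]>.075)&(C[...,2]<.11)&(v>190)
# exclude coupling by line later
roof=roi&(abs(C[...,2]-.12)<.008)&(abs(b-r)<25)&(v<190)
def line(m,n):
    P=C[m][:,:2]; c=np.median(P,0); w=np.ones(len(P),bool)
    for _ in range(4):
        c=P[w].mean(0); U=np.linalg.svd(P[w]-c,full_matrices=False)[2][0]; N=np.array([-U[1],U[0]]); w=abs((P-c)@N)<.008
    s=(P[w]-c)@U; a,e=np.percentile(s,[.5,99.5])
    print(n,w.sum(),"c",c.round(4),"ends",(c+a*U).round(4),(c+e*U).round(4),"dir deg",np.degrees(np.arctan2(U[1],U[0])).round(2),"z",np.median(C[m][:,2]).round(4))
line(blue,"door");line(yel,"yel")
rect=cv2.minAreaRect(C[roof][:,:2].astype(np.float32)); print("roof",rect,cv2.boxPoints(rect).round(4).tolist(), np.median(C[roof][:,2]))
for (uu,vv) in [(247,183),(428,161),(455,211),(345,190),(346,183)]: print(uu,vv,C[vv,uu].round(3))
```

```text
door 406 c [0.5066 0.0867] ends [0.6032 0.1156] [0.4127 0.0586] dir deg -163.34 z 0.1183
yel 201 c [0.5878 0.0049] ends [ 0.6079 -0.0747] [0.5678 0.0837] dir deg 104.22 z 0.0944
roof ((0.7669695615768433, 0.0495910570025444), (0.24094757437705994, 0.21927261352539062), 14.432631492614746) [[0.6230000257492065, 0.1256999969482422], [0.6776000261306763, -0.08659999817609787], [0.9110000133514404, -0.026599999517202377], [0.8562999963760376, 0.1858000010251999]] 0.12044048081053552
247 183 [0.649 0.278 0.069]
428 161 [ 0.72  -0.194 -0.   ]
455 211 [ 0.573 -0.233  0.083]
345 190 [0.636 0.031 0.031]
346 183 [0.65  0.029 0.054]
```

Run:
```python
from h import *
from scipy.spatial.transform import Rotation as Ro
s=bot.sense(); M=Ro.from_euler('xyz',s['tcp_rot']).as_matrix(); print(s['t'],M.round(3)); z=M[:,2]; print("jaw deg",np.degrees(np.arctan2(z[1],z[0])))
a=np.radians(14.3);ex=np.array([np.cos(a),np.sin(a)]);ey=np.array([-ex[1],ex[0]]);O=np.array([.6507,.0200])
for x,y in[(-.12,-.02),(-.018,-.02),(-.16,.17),(-.16,.12)]: print(x,y,(O+x*ex+y*ey).round(4))
```

```text
0.7 [[ 0.    -0.975  0.222]
 [ 0.     0.222  0.975]
 [-1.    -0.     0.   ]]
jaw deg 77.17741874515616
-0.12 -0.02 [ 0.5394 -0.029 ]
-0.018 -0.02 [ 0.6382 -0.0038]
-0.16 0.17 [0.4537 0.1452]
-0.16 0.12 [0.466  0.0968]
```

play_rows:
  increments:
    - {"x": 0.02,"y": -0.03,"roll": 0.0236,"claw": -1}
    - {"x": 0.02,"y": -0.03,"roll": 0.0236,"claw": -1}
    - {"x": 0.02,"y": -0.03,"roll": 0.0236,"claw": -1}
    - {"x": 0.02,"y": -0.03,"roll": 0.0236,"claw": -1}
    - {"x": 0.02,"y": -0.03,"roll": 0.0236,"claw": -1}
    - {"x": 0.02,"y": -0.03,"roll": 0.0236,"claw": -1}
    - {"x": 0.02,"y": -0.03,"roll": 0.0236,"claw": -1}
    - {"x": 0.02,"y": -0.03,"roll": 0.0236,"claw": -1}
    - {"x": 0.02,"y": -0.03,"roll": 0.0236,"claw": -1}
    - {"x": 0.02,"y": -0.03,"roll": 0.0236,"claw": -1}
    - {"x": 0.02,"y": -0.03,"roll": 0.0236,"claw": -1}
    - {"x": 0.02,"y": -0.03,"roll": 0.0236,"claw": -1}
    - {"x": 0.02,"y": -0.03,"roll": 0.0236,"claw": -1}
    - {"x": 0.02,"y": -0.03,"roll": 0.0236,"claw": -1}
    - {"x": 0.02,"y": -0.03,"roll": 0.0236,"claw": -1}
    - {"x": 0.02,"y": -0.03,"roll": 0.0236,"claw": -1}
    - {"x": 0.02,"y": -0.03,"roll": 0.0236,"claw": -1}
    - {"x": 0.02,"y": -0.03,"roll": 0.0236,"claw": -1}
    - {"x": 0.02,"y": -0.025,"roll": 0.0236,"claw": -1}
    - {"x": 0.022,"y": -0.02,"roll": 0.0236,"claw": -1}

```text
invalid input at $.increments[0]: expected keys x, y, z, roll, claw
```

play_rows:
  increments:
    - {"claw": -1,"z": -0.04}
    - {"claw": -1,"z": -0.04}
    - {"claw": -1,"z": -0.04}
    - {"claw": -1,"z": -0.04}
    - {"claw": -1}
    - {"claw": -1}

```text
invalid input at $.increments[0]: expected keys x, y, z, roll, claw
```

Run:
```python
from h import *
from scipy.spatial.transform import Rotation as Ro
s=bot.sense(); z=Ro.from_euler('xyz',s['tcp_rot']).as_matrix()[:,2]; print(s['t'],s['position'],s['finger_gap'],s['ft_force'],np.degrees(np.arctan2(z[1],z[0])))
for n in("side","top"): cv2.imwrite(f"pics/{n}1.png",bot.capture(n)[0])
```

```text
0.7 [0.12763318 0.56072021 0.23137823] 0.08533382990654119 [-0.82042504  0.71658252 -0.18307313] 77.17741874515616
```

View pics/side1.png

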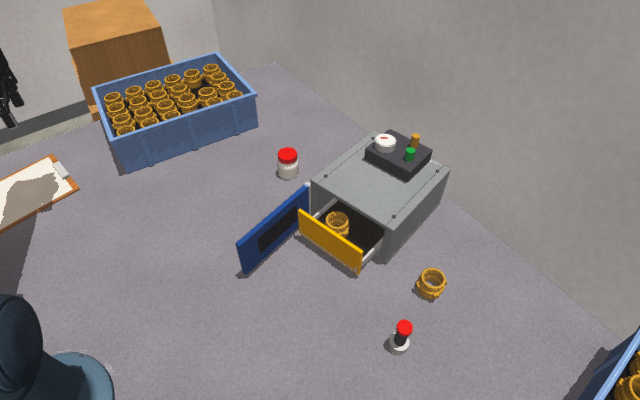

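The scene has not changed: the moves were refused because every row needs all five keys. I'll send them again, lowering only after checking the first result.

play_rows:
  increments:
    - {"x": 0.02,"y": -0.03,"z": 0,"roll": 0.0236,"claw": -1}
    - {"x": 0.02,"y": -0.03,"z": 0,"roll": 0.0236,"claw": -1}
    - {"x": 0.02,"y": -0.03,"z": 0,"roll": 0.0236,"claw": -1}
    - {"x": 0.02,"y": -0.03,"z": 0,"roll": 0.0236,"claw": -1}
    - {"x": 0.02,"y": -0.03,"z": 0,"roll": 0.0236,"claw": -1}
    - {"x": 0.02,"y": -0.03,"z": 0,"roll": 0.0236,"claw": -1}
    - {"x": 0.02,"y": -0.03,"z": 0,"roll": 0.0236,"claw": -1}
    - {"x": 0.02,"y": -0.03,"z": 0,"roll": 0.0236,"claw": -1}
    - {"x": 0.02,"y": -0.03,"z": 0,"roll": 0.0236,"claw": -1}
    - {"x": 0.02,"y": -0.03,"z": 0,"roll": 0.0236,"claw": -1}
    - {"x": 0.02,"y": -0.03,"z": 0,"roll": 0.0236,"claw": -1}
    - {"x": 0.02,"y": -0.03,"z": 0,"roll": 0.0236,"claw": -1}
    - {"x": 0.02,"y": -0.03,"z": 0,"roll": 0.0236,"claw": -1}
    - {"x": 0.02,"y": -0.03,"z": 0,"roll": 0.0236,"claw": -1}
    - {"x": 0.02,"y": -0.03,"z": 0,"roll": 0.0236,"claw": -1}
    - {"x": 0.02,"y": -0.03,"z": 0,"roll": 0.0236,"claw": -1}
    - {"x": 0.02,"y": -0.03,"z": 0,"roll": 0.0236,"claw": -1}
    - {"x": 0.02,"y": -0.03,"z": 0,"roll": 0.0236,"claw": -1}
    - {"x": 0.02,"y": -0.03,"z": 0,"roll": 0.0236,"claw": -1}
    - {"x": 0.03,"y": -0.02,"z": 0,"roll": 0.0236,"claw": -1}

```text
t: 2.8
position: [0.5377, -0.0313, 0.2316]
tcp_rot: [2.093, 1.57, -2.372]
ft_force: [1.5, 0.2, 0.9]
finger_gap: -0.0
```

play_rows:
  increments:
    - {"x": 0,"y": 0,"z": -0.04,"roll": 0,"claw": -1}
    - {"x": 0,"y": 0,"z": -0.04,"roll": 0,"claw": -1}
    - {"x": 0,"y": 0,"z": -0.04,"roll": 0,"claw": -1}
    - {"x": 0,"y": 0,"z": -0.04,"roll": 0,"claw": -1}
    - {"x": 0,"y": 0,"z": 0,"roll": 0,"claw": -1}
    - {"x": 0,"y": 0,"z": 0,"roll": 0,"claw": -1}

```text
t: 3.4
position: [0.5371, -0.0292, 0.0715]
tcp_rot: [1.097, 1.569, 2.916]
ft_force: [0.4, -1.4, 1.4]
finger_gap: 0.0
```

Run:
```python
from h import *
from scipy.spatial.transform import Rotation as Ro
s=bot.sense(); z=Ro.from_euler('xyz',s['tcp_rot']).as_matrix()[:,2]; print(s['t'],s['position'],s['finger_gap'],s['ft_force'],np.degrees(np.arctan2(z[1],z[0])))
for n in("side","top"): cv2.imwrite(f"pics/{n}2.png",bot.capture(n)[0])
```

```text
3.4 [ 0.53705081 -0.02918953  0.07154464] 3.966237977711818e-05 [ 0.44301969 -1.40436406  1.35981243] 104.22251250355465
```

View pics/side2.png

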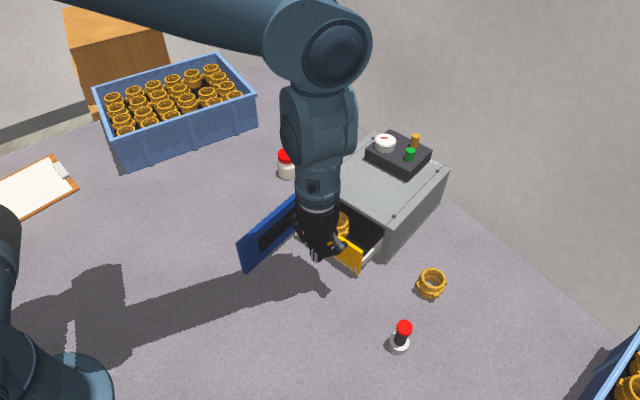

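The fingertips are in front of the yellow plate, at about (320,250), and clear of the coupling. Now I'll push along the chamber's x axis.

play_rows:
  increments:
    - {"x": 0.0097,"y": 0.0025,"z": 0,"roll": 0,"claw": -1}
    - {"x": 0.0097,"y": 0.0025,"z": 0,"roll": 0,"claw": -1}
    - {"x": 0.0097,"y": 0.0025,"z": 0,"roll": 0,"claw": -1}
    - {"x": 0.0097,"y": 0.0025,"z": 0,"roll": 0,"claw": -1}
    - {"x": 0.0048,"y": 0.0012,"z": 0,"roll": 0,"claw": -1}
    - {"x": 0.0048,"y": 0.0012,"z": 0,"roll": 0,"claw": -1}
    - {"x": 0.0048,"y": 0.0012,"z": 0,"roll": 0,"claw": -1}
    - {"x": 0.0048,"y": 0.0012,"z": 0,"roll": 0,"claw": -1}
    - {"x": 0.0048,"y": 0.0012,"z": 0,"roll": 0,"claw": -1}
    - {"x": 0.0048,"y": 0.0012,"z": 0,"roll": 0,"claw": -1}
    - {"x": 0.0048,"y": 0.0012,"z": 0,"roll": 0,"claw": -1}
    - {"x": 0.0048,"y": 0.0012,"z": 0,"roll": 0,"claw": -1}
    - {"x": 0.0048,"y": 0.0012,"z": 0,"roll": 0,"claw": -1}
    - {"x": 0.0048,"y": 0.0012,"z": 0,"roll": 0,"claw": -1}

```text
t: 4.9
position: [0.6246, -0.0071, 0.0711]
tcp_rot: [0.862, 1.57, 2.681]
ft_force: [-1.5, -0.3, -1.5]
finger_gap: 0.0
```

play_rows:
  increments:
    - {"x": 0.0029,"y": 0.0007,"z": 0,"roll": 0,"claw": -1}
    - {"x": 0.0029,"y": 0.0007,"z": 0,"roll": 0,"claw": -1}
    - {"x": 0.0029,"y": 0.0007,"z": 0,"roll": 0,"claw": -1}
    - {"x": 0.0019,"y": 0.0005,"z": 0,"roll": 0,"claw": -1}
    - {"x": 0,"y": 0,"z": 0,"roll": 0,"claw": -1}

```text
t: 5.4
position: [0.6356, -0.0046, 0.0715]
tcp_rot: [-1.688, 1.57, 0.131]
ft_force: [-0.8, 0.1, -0.2]
finger_gap: 0.0001
```

play_rows:
  increments:
    - {"x": 0.0019,"y": 0.0005,"z": 0,"roll": 0,"claw": -1}
    - {"x": 0,"y": 0,"z": 0,"roll": 0,"claw": -1}

```text
t: 5.6
position: [0.6374, -0.0042, 0.0716]
tcp_rot: [-1.764, 1.57, 0.055]
ft_force: [-1.7, 0.2, -0.5]
finger_gap: 0.0005
```

play_rows:
  increments:
    - {"x": 0.0019,"y": 0.0005,"z": 0,"roll": 0,"claw": -1}
    - {"x": 0,"y": 0,"z": 0,"roll": 0,"claw": -1}

```text
t: 5.8
position: [0.6393, -0.0037, 0.0716]
tcp_rot: [-1.839, 1.57, -0.02]
ft_force: [-0.7, 0.1, 0.7]
finger_gap: 0.0002
```

play_rows:
  increments:
    - {"x": 0.0019,"y": 0.0005,"z": 0,"roll": 0,"claw": -1}
    - {"x": 0,"y": 0,"z": 0,"roll": 0,"claw": -1}

```text
t: 6.0
position: [0.6403, -0.0034, 0.0715]
tcp_rot: [1.828, 1.57, -2.636]
ft_force: [-3.6, -1.3, 3.4]
finger_gap: 0.0002
```

play_rows:
  increments:
    - {"x": 0.0019,"y": 0.0005,"z": 0,"roll": 0,"claw": -1}
    - {"x": 0,"y": 0,"z": 0,"roll": 0,"claw": -1}

```text
t: 6.2
position: [0.6403, -0.0035, 0.0714]
tcp_rot: [1.689, 1.566, -2.776]
ft_force: [-8.2, -2.6, 7.8]
finger_gap: -0.0003
```

Run:
```python
from h import *
ims=[]
for n in("side","top"):
    im=bot.capture(n)[0]; ims.append(cv2.resize(im[100:300,220:480],None,fx=2.2,fy=1.5*2.2/1.5)[:400])
cv2.imwrite("pics/s3.png",ims[0]); cv2.imwrite("pics/t3.png",ims[1])
```

```text
(no output)
```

View pics/s3.png

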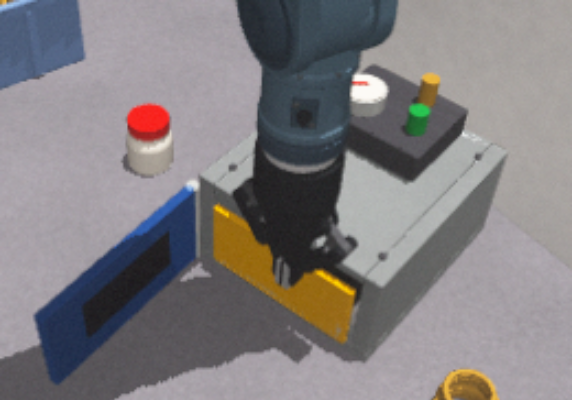

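The motion stopped firmly at x=0.640, where the plate face works out at about −5 mm in the chamber frame, as expected at home. I'll back off, lift, and measure the plate to confirm.

play_rows:
  increments:
    - {"x": -0.0097,"y": -0.0025,"z": 0,"roll": 0,"claw": -1}
    - {"x": -0.0194,"y": -0.005,"z": 0,"roll": 0,"claw": -1}
    - {"x": -0.03,"y": -0.0075,"z": 0,"roll": 0,"claw": -1}
    - {"x": -0.03,"y": -0.0075,"z": 0.03,"roll": 0,"claw": -1}
    - {"x": -0.03,"y": 0,"z": 0.04,"roll": 0,"claw": -1}
    - {"x": -0.03,"y": 0.0,"z": 0.04,"roll": 0,"claw": -1}
    - {"x": -0.01,"y": 0.02,"z": 0.03,"roll": 0,"claw": -1}
    - {"x": 0,"y": 0.04,"z": 0,"roll": 0,"claw": -1}
    - {"x": 0,"y": 0.04,"z": 0,"roll": 0,"claw": -1}
    - {"x": 0,"y": 0.04,"z": 0,"roll": 0,"claw": -1}
    - {"x": 0,"y": 0.04,"z": 0,"roll": 0,"claw": -1}
    - {"x": 0,"y": 0,"z": 0,"roll": 0,"claw": -1}

```text
t: 7.5
position: [0.4842, 0.1592, 0.2118]
tcp_rot: [-0.957, 1.567, 0.868]
ft_force: [-0.2, -1.1, 0.0]
finger_gap: 0.0003
```

Run:
```python
from h import *
a=np.radians(14.3);ex=np.array([np.cos(a),np.sin(a)]);ey=np.array([-ex[1],ex[0]]);O=np.array([.6507,.0200])
print(bot.sense()['t'],bot.sense()['position'])
for n in("side","top"):
    im,d=bot.capture(n); cv2.imwrite(f"pics/{n}4.png",im); C=cloud(n,d); i=im.astype(int);b,g,r=i[...,0],i[...,1],i[...,2]
    X=(C[...,:2]-O)@ex; Y=(C[...,:2]-O)@ey; Z=C[...,2]
    m=(r>140)&(b<70)&(g>90)&(abs(Y)<.09)&(Z>.03)&(Z<.1)&(X<.03)&(X>-.15)
    if m.sum(): print(n,"plate",m.sum(),np.percentile(X[m],[10,50,90]).round(4),np.percentile(Y[m],[2,98]).round(3), "top z>.085:",np.median(X[m&(Z>.085)]))
    m=(b>r+50)&(b>g+30)&(Z>.1)&(Z<.135)&(abs(X)<.3)&(abs(Y)<.25)
    if m.sum():
        P=np.stack([X[m],Y[m]],1); print(n,"door",m.sum(),P.mean(0).round(4),"angle",np.arctan2(np.median(-P[:,0]-.014)*1,-np.median(P[:,1]-.105)), np.percentile(P[:,0],[1,99]).round(3))
```

```text
7.5 [0.48416732 0.15921388 0.21178264]
side plate 1236 [-0.0064 -0.0052 -0.0026] [-0.083  0.077] top z>.085: -0.004244613659341618
side door 489 [-0.129   0.0991] angle 1.5203121927750964 [-0.222 -0.02 ]
top plate 137 [-0.0054 -0.002   0.0002] [-0.081  0.08 ] top z>.085: -0.0019509969582048538
top door 420 [-0.1229  0.1003] angle 1.5281346837711416 [-0.22  -0.024]
```

View pics/side4.png

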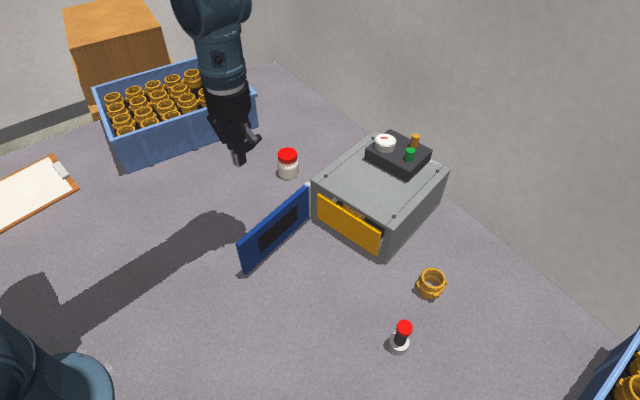

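View pics/top4.png

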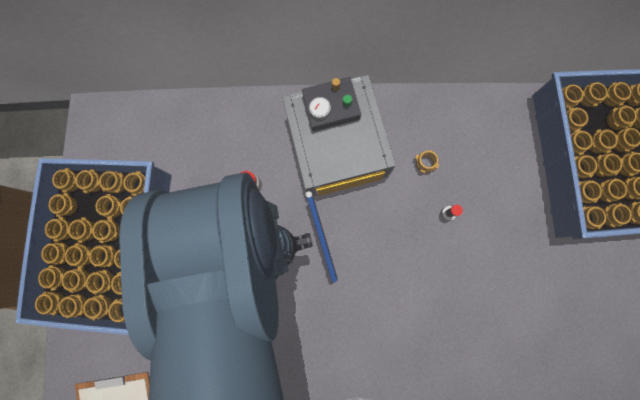

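The tray is home: the plate face measures −5 mm against −6 nominal. The door is untouched at 1.53 rad, and the gripper is on the door's outer side. Now I'll plan the door sweep.

Run:
```python
from h import *
a=np.radians(14.3);ex=np.array([np.cos(a),np.sin(a)]);ey=np.array([-ex[1],ex[0]]);O=np.array([.6507,.0200])
def wp(th,r=.14):
    c=.006+.011*abs(np.cos(th))+.0145*abs(np.sin(th))
    q=np.array([-.014-r*np.sin(th)-c*np.cos(th), .105-r*np.cos(th)+c*np.sin(th)])
    return O+q[0]*ex+q[1]*ey
p=bot.sense()['position'][:2]
for th in np.r_[1.7,np.arange(1.6,-.01,-.1),-.02]:
    w=wp(th); print(round(th,2),w.round(4),(w-p).round(4)); p=w
```

```text
1.7 [0.4696 0.1231] [-0.0145 -0.0325]
1.6 [0.47  0.108] [ 0.0004 -0.0151]
1.5 [0.4716 0.0944] [ 0.0016 -0.0136]
1.4 [0.4743 0.0814] [ 0.0027 -0.013 ]
1.3 [0.4783 0.0686] [ 0.004  -0.0128]
1.2 [0.4836 0.056 ] [ 0.0053 -0.0125]
1.1 [0.4902 0.0439] [ 0.0066 -0.0121]
1.0 [0.4981 0.0324] [ 0.0079 -0.0115]
0.9 [0.5072 0.0215] [ 0.0091 -0.0108]
0.8 [0.5175 0.0116] [ 0.0103 -0.01  ]
0.7 [0.5289 0.0026] [ 0.0114 -0.009 ]
0.6 [ 0.5413 -0.0052] [ 0.0124 -0.0078]
0.5 [ 0.5546 -0.0117] [ 0.0133 -0.0065]
0.4 [ 0.5687 -0.0169] [ 0.0141 -0.0051]
0.3 [ 0.5834 -0.0205] [ 0.0147 -0.0036]
0.2 [ 0.5985 -0.0225] [ 0.0151 -0.002 ]
0.1 [ 0.6139 -0.0229] [ 0.0154 -0.0004]
-0.0 [ 0.6293 -0.0216] [0.0154 0.0013]
-0.02 [ 0.6318 -0.0213] [0.0025 0.0003]
```

play_rows:
  increments:
    - {"x": 0,"y": 0,"z": -0.04,"roll": 0,"claw": -1}
    - {"x": 0,"y": 0,"z": -0.04,"roll": 0,"claw": -1}
    - {"x": 0,"y": 0,"z": -0.04,"roll": 0,"claw": -1}
    - {"x": 0,"y": 0,"z": -0.01,"roll": 0,"claw": -1}
    - {"x": 0,"y": 0,"z": 0,"roll": 0,"claw": -1}

```text
t: 8.1
position: [0.4822, 0.1535, 0.0802]
tcp_rot: [1.503, 1.567, -2.963]
ft_force: [-0.0, -0.4, -0.1]
finger_gap: -0.0003
```

play_rows:
  increments:
    - {"x": -0.0063,"y": -0.0152,"z": 0,"roll": 0,"claw": -1}
    - {"x": -0.0063,"y": -0.0152,"z": 0,"roll": 0,"claw": -1}
    - {"x": 0.0004,"y": -0.0151,"z": 0,"roll": 0,"claw": -1}
    - {"x": 0.0016,"y": -0.0136,"z": 0,"roll": 0,"claw": -1}
    - {"x": 0.0027,"y": -0.013,"z": 0,"roll": 0,"claw": -1}
    - {"x": 0.004,"y": -0.0128,"z": 0,"roll": 0,"claw": -1}
    - {"x": 0.0053,"y": -0.0125,"z": 0,"roll": 0,"claw": -1}
    - {"x": 0.0066,"y": -0.0121,"z": 0,"roll": 0,"claw": -1}
    - {"x": 0.0079,"y": -0.0115,"z": 0,"roll": 0,"claw": -1}
    - {"x": 0.0091,"y": -0.0108,"z": 0,"roll": 0,"claw": -1}
    - {"x": 0,"y": 0,"z": 0,"roll": 0,"claw": -1}

```text
t: 9.2
position: [0.5105, 0.0214, 0.0814]
tcp_rot: [-2.317, 1.569, -0.5]
ft_force: [0.6, -0.0, -0.1]
finger_gap: 0.0002
```

Run:
```python
from h import *
cv2.imwrite("pics/side5.png",bot.capture("side")[0])
```

```text
(no output)
```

View pics/side5.png

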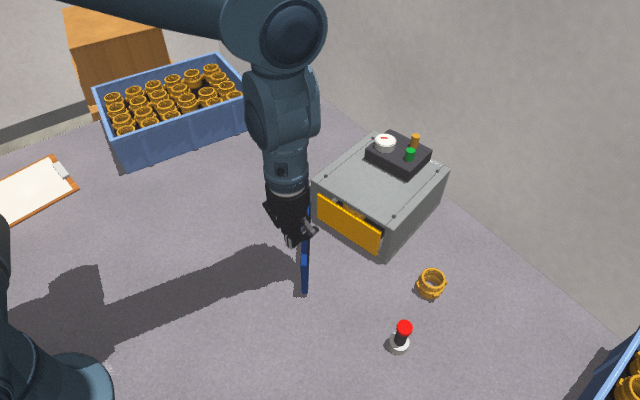

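The door (edge at about (305,290)) is swinging ahead of the fingertips as planned, and the tray is still home. I'll carry on.

play_rows:
  increments:
    - {"x": 0.007,"y": -0.01,"z": 0,"roll": 0,"claw": -1}
    - {"x": 0.0114,"y": -0.009,"z": 0,"roll": 0,"claw": -1}
    - {"x": 0.0124,"y": -0.0078,"z": 0,"roll": 0,"claw": -1}
    - {"x": 0.0133,"y": -0.0065,"z": 0,"roll": 0,"claw": -1}
    - {"x": 0.0141,"y": -0.0051,"z": 0,"roll": 0,"claw": -1}
    - {"x": 0.0147,"y": -0.0036,"z": 0,"roll": 0,"claw": -1}
    - {"x": 0.0151,"y": -0.002,"z": 0,"roll": 0,"claw": -1}
    - {"x": 0.01,"y": -0.0004,"z": 0,"roll": 0,"claw": -1}
    - {"x": 0.005,"y": 0,"z": 0,"roll": 0,"claw": -1}
    - {"x": 0.005,"y": 0,"z": 0,"roll": 0,"claw": -1}
    - {"x": 0,"y": 0,"z": 0,"roll": 0,"claw": -1}

```text
t: 10.35
position: [0.6169, -0.0214, 0.0812]
tcp_rot: [-2.145, 1.571, -0.326]
ft_force: [0.5, -0.1, -0.2]
finger_gap: 0.0001
```

play_rows:
  increments:
    - {"x": 0.003,"y": 0.0005,"z": 0,"roll": 0,"claw": -1}
    - {"x": 0.002,"y": 0.0005,"z": 0,"roll": 0,"claw": -1}
    - {"x": 0,"y": 0,"z": 0,"roll": 0,"claw": -1}

```text
t: 10.65
position: [0.6217, -0.0203, 0.0815]
tcp_rot: [-1.584, 1.57, 0.236]
ft_force: [-0.3, -0.2, 0.5]
finger_gap: 0.0002
```

play_rows:
  increments:
    - {"x": 0.002,"y": 0.0005,"z": 0,"roll": 0,"claw": -1}
    - {"x": 0.002,"y": 0.0005,"z": 0,"roll": 0,"claw": -1}
    - {"x": 0,"y": 0,"z": 0,"roll": 0,"claw": -1}

```text
t: 10.95
position: [0.6259, -0.0193, 0.0814]
tcp_rot: [-1.435, 1.57, 0.384]
ft_force: [-0.1, 0.1, 0.3]
finger_gap: 0.0001
```

play_rows:
  increments:
    - {"x": 0.002,"y": 0.0005,"z": 0,"roll": 0,"claw": -1}
    - {"x": 0,"y": 0,"z": 0,"roll": 0,"claw": -1}

```text
t: 11.15
position: [0.6279, -0.0188, 0.0814]
tcp_rot: [-1.358, 1.57, 0.461]
ft_force: [0.7, 0.8, -0.7]
finger_gap: -0.0005
```

play_rows:
  increments:
    - {"x": 0.002,"y": 0.0005,"z": 0,"roll": 0,"claw": -1}
    - {"x": 0,"y": 0,"z": 0,"roll": 0,"claw": -1}

```text
t: 11.35
position: [0.6296, -0.0184, 0.0813]
tcp_rot: [-0.135, 1.571, 1.684]
ft_force: [0.2, 0.5, -0.9]
finger_gap: 0.0002
```

play_rows:
  increments:
    - {"x": 0.002,"y": 0.0005,"z": 0,"roll": 0,"claw": -1}
    - {"x": 0,"y": 0,"z": 0,"roll": 0,"claw": -1}

```text
t: 11.55
position: [0.6296, -0.0183, 0.0813]
tcp_rot: [1.591, 1.567, -2.873]
ft_force: [-5.7, -1.3, 4.5]
finger_gap: 0.0001
```

play_rows:
  increments:
    - {"x": 0.001,"y": 0.0002,"z": 0,"roll": 0,"claw": -1}
    - {"x": 0,"y": 0,"z": 0,"roll": 0,"claw": -1}
    - {"x": 0,"y": 0,"z": 0,"roll": 0,"claw": -1}

```text
t: 11.85
position: [0.6296, -0.0183, 0.0812]
tcp_rot: [1.575, 1.565, -2.889]
ft_force: [-8.1, -2.4, 6.2]
finger_gap: -0.0001
```

The door has met its stop at the predicted place (x=0.6296, predicted 0.6293), with the force rising. I'll back off, lift and check.

play_rows:
  increments:
    - {"x": -0.0097,"y": -0.0025,"z": 0,"roll": 0,"claw": -1}
    - {"x": -0.0194,"y": -0.005,"z": 0,"roll": 0,"claw": -1}
    - {"x": -0.03,"y": -0.0075,"z": 0,"roll": 0,"claw": -1}
    - {"x": -0.03,"y": -0.0075,"z": 0.03,"roll": 0,"claw": -1}
    - {"x": -0.03,"y": 0.01,"z": 0.04,"roll": 0,"claw": -1}
    - {"x": -0.02,"y": 0.04,"z": 0.04,"roll": 0,"claw": -1}
    - {"x": -0.01,"y": 0.045,"z": 0.03,"roll": 0,"claw": -1}
    - {"x": 0,"y": 0.045,"z": 0,"roll": 0,"claw": -1}
    - {"x": 0,"y": 0.045,"z": 0,"roll": 0,"claw": -1}
    - {"x": 0,"y": 0.045,"z": 0,"roll": 0,"claw": -1}
    - {"x": 0,"y": 0.045,"z": 0,"roll": 0,"claw": -1}
    - {"x": 0,"y": 0,"z": 0,"roll": 0,"claw": -1}
    - {"x": 0,"y": 0,"z": 0,"roll": 0,"claw": -1}

```text
t: 13.15
position: [0.4882, 0.2247, 0.2111]
tcp_rot: [-2.456, 1.57, -0.634]
ft_force: [0.1, 0.0, 0.0]
finger_gap: -0.0001
```

Run:
```python
from h import *
a=np.radians(14.3);ex=np.array([np.cos(a),np.sin(a)]);ey=np.array([-ex[1],ex[0]]);O=np.array([.6507,.0200])
for n in("side","top"):
    im,d=bot.capture(n); cv2.imwrite(f"pics/{n}6.png",im); C=cloud(n,d); i=im.astype(int);b,g,r=i[...,0],i[...,1],i[...,2]
    X=(C[...,:2]-O)@ex; Y=(C[...,:2]-O)@ey; Z=C[...,2]
    m=(b>r+40)&(b>g+25)&(Z>(.03 if n=="side" else .1))&(Z<.13)&(abs(X)<.06)&(abs(Y)<.13)
    if m.sum(): print(n,"door",m.sum(),np.percentile(X[m],[5,50,95]).round(4),"slope(+ = ajar)",-np.polyfit(-Y[m],X[m],1)[0].round(4))
print(bot.sense()['t'],bot.sense()['ft_force'],bot.sense()['position'])
```

```text
side door 1352 [-0.0205 -0.0189 -0.0098] slope(+ = ajar) 0.0029
top door 396 [-0.0192 -0.0144 -0.0094] slope(+ = ajar) 0.0006
13.25 [ 0.55154374 -0.85648469  0.28036303] [0.48827632 0.22309074 0.21112773]
```

View pics/side6.png

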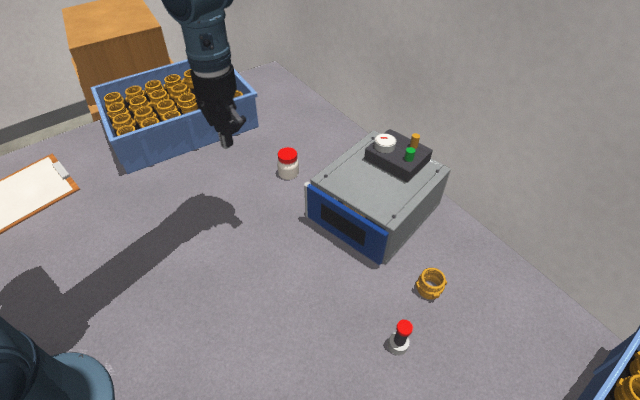

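View pics/top6.png

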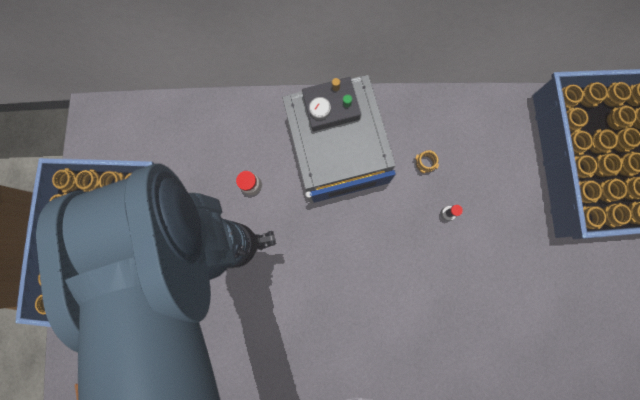

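Both pictures show the door shut against the front ((306,190)–(385,260) in the side view) and the gripper clear. The jar, spare coupling and gauge have not moved. I'll hand the job in.

```bash
python3 -c "
from station import bot
print(bot.sign_off())"
```

```text
the job is handed in; nothing more can be done
None
```

I pushed the tray home first and then swung the blue door shut, both with the closed fingertips, and handed the job in at about 13.3 s of the 54 s allowed.

- **Tray:** it reached a firm stop at about 8 N. Afterwards the plate's face measured about 5 mm in front of the chamber (6 mm is nominal), with the door still open at about 1.53 rad.
- **Door:** it stopped within 1 mm of the predicted shut position. The side camera put it about 0.003 rad from shut and the top camera about 0.001 rad, against a limit of 0.03 rad.
- **Everything else:** the last pictures show the jar, spare coupling and plug gauge where they stood, and the gripper clear of everything.
- **Coupling in the tray:** the fingers stayed in front of the plate throughout. I couldn't check it once the door was shut, because it is hidden inside.

My first two move calls were refused for missing keys and moved nothing. I saw no other failed or disagreeing checks.

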